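# Reagents back on their own drip trays

### The job

The four reagent containers stand in each other's drip trays: put each upright in the middle of its own, the jar with the red lid in the red tray, the pink bottle with the blue cap in the blue tray, the wide amber bottle in the black tray and the small dropper bottle in the green tray. Every coloured tray is taken at first, so park a container in the empty white tray on the way; never stand one on the bare bench, do not tip any over, and let go of all of them at the end. Leave the glass beaker where it is.

Things in the scene. Friction and masses are not known exactly. Their poses are not given: they have to be found in the camera images.
- red_jar: clear sample jar with a red screw lid, 42 mm across and 56 mm high, the same width all the way up, about 50 g. Origin: centre of its underside; z is its upright axis. Round, so its yaw does not matter. At the start it stands in one of the coloured trays.
- pink_bottle: glass bottle with pink contents and a blue screw cap: body 56 mm across up to 80 mm height, cap 39 mm across up to 105 mm; about 220 g; hold it round the body. Origin: centre of its underside; z is its upright axis. Round, so its yaw does not matter. At the start it stands in one of the coloured trays.
- amber_bottle: brown glass bottle with a flat black screw cap: body 47 mm across up to 70 mm height, cap 34 mm across up to 92 mm; about 120 g; hold it round the body. Origin: centre of its underside; z is its upright axis. Round, so its yaw does not matter. At the start it stands in one of the coloured trays.
- dropper: small brown dropper bottle with a narrow black rubber teat: body 30 mm across up to 60 mm height, teat 18 mm across up to 95 mm; about 40 g; hold it round the body. Origin: centre of its underside; z is its upright axis. Round, so its yaw does not matter. At the start it stands in one of the coloured trays.
- tray_red: round shallow red plastic tray fixed to the bench, 88 mm across and 12 mm high over its rim; rim 4 mm thick, flat inner floor about 80 mm across and 8 mm above the bench. Origin: centre of its underside, on the bench; z up. The red-lidded jar belongs here.
- tray_blue: round shallow blue plastic tray fixed to the bench, 88 mm across and 12 mm high over its rim; rim 4 mm thick, flat inner floor about 80 mm across and 8 mm above the bench. Origin: centre of its underside, on the bench; z up. The pink bottle belongs here.
- tray_black: round shallow black plastic tray fixed to the bench, 88 mm across and 12 mm high over its rim; rim 4 mm thick, flat inner floor about 80 mm across and 8 mm above the bench. Origin: centre of its underside, on the bench; z up. The amber bottle belongs here.
- tray_green: round shallow green plastic tray fixed to the bench, 88 mm across and 12 mm high over its rim; rim 4 mm thick, flat inner floor about 80 mm across and 8 mm above the bench. Origin: centre of its underside, on the bench; z up. The dropper bottle belongs here.
- tray_white: round shallow white plastic tray fixed to the bench, 88 mm across and 12 mm high over its rim; rim 4 mm thick, flat inner floor about 80 mm across and 8 mm above the bench. Origin: centre of its underside, on the bench; z up. Empty at the start: the parking place.
- beaker: empty clear glass beaker, 61 mm across and 70 mm high, loose on the bench among the trays; a bystander. Origin: centre of its underside.
There are look-alikes about, which are no part of the job. Of the things that look like the red_jar, the smallest one is meant. There is more than one size of the tray_black; the job needs the smaller.

How it is judged:
By the outcome, as a careful person would: the job done as asked, in the order asked, and still so for the second after the job is handed in, with the robot touching nothing.
It also fails if it takes over 128 s, if anything falls off the work surface, if the arm or the gripper's body presses on something with over 40 N, if the wrist force passes 120 N, or if a joint passes its speed limit or range.

### The arm

A 7-joint arm with a two-finger parallel gripper is mounted at the origin on a cart in front of the work surface, level with it; the furniture and walls round the work are solid. World frame = base frame: x ahead of the robot, y to its left, z up, the work surface at z = 0. Lengths are in m, angles in rad, forces in N, time in s.
With the tool pointing down it reaches from about 0.425 to 0.925 m from the base axis. Payload 6.8 kg.
Tool frame: the origin (TCP) lies on the centre line of the jaws, within the pads' length; the fingertips stand bot.tip_reach ahead of it and the grasp point (between the pads) lies 3 mm ahead of it (bot.tip_reach is the distance from the TCP to the fingertips, in m); z points along the fingers, y is the line along which they close (so a half turn about z gives the same grasp; the last joint's range is limited). The gripper opens to 85 mm and grips with 20 to 120 N. Pads are 22 mm wide; open, the fingers measure 114 mm over their backs; the gripper's body (76 mm by 85 mm) begins 54 mm behind the grasp point. The pads swing forward as they close: fully open they stand 13 mm farther back than shut.
Start: joints at [1.179, 0.477, 0.022, 1.555, -0.011, 1.109, -0.083], TCP at [0.189, -0.648, 0.253] pointing down, gripper open.
Joint ranges: [-2.96, 2.96], [-0.34, 2.1], [-1.41, 1.46], [0.24, 2.44], [-1.37, 4.51], [0.17, 1.92], [-2.96, 2.96]. Speed limits (rad/s): [2.39, 2.39, 3.14, 3.14, 3.14, 3.14, 3.14].

### API

Orientations are given as a unit quaternion [w, x, y, z].
In Python, from station import bot gives the robot as it stands.
- The arm moves only by the tool jog_arm, never from a script. Its argument "deltas" is a list of rows, each a list of 7 numbers: the shift along the world's x, y, z in m, then the turn, a rotation vector about the world's x, y, z in rad, then the opening, from 0 (shut) to 1 (fully open). In form: [[x, y, z, rx, ry, rz, grip], ...]. A call has 1 to 10 rows; each row shifts and turns the commanded pose from where the row before left it; what a row does not reach is not made up. A row lasts 1/10 s, in which the tool goes at most 50 mm and 8.59 degrees, less where a joint would pass 70% of its speed; a pose out of reach is approached as far as the arm can. A call with a gripper value outside its range is refused whole. The fingers move at their own pace and stop on an object; "newtons" is the grip in N (left out, the last holds). Time passes only in rows, so rows that do not move let the fingers close. It gives the time, the measured TCP pose, the force, the opening and the grip force at its end, in the units of the state.
- bot.get_obs(): the state, without advancing time (a new reading comes with each control period).
- bot.read_camera(name): name is "scene" or "side" or "wrist"; returns a dict with "img" (420x560x3 uint8, red, green, blue), "K" (3x3 intrinsics, pixels), "eye" and "attitude" of the camera in the world. Camera axes: x right, y down, z forward; pixel columns grow to the right and rows downward; lengths in m; the calibration is good to about 2 mm. A picture is of the moment at which its call begins. There is no depth.
- bot.hand_in(): hands the job in; it is judged then, once.
The state is a dict: "t": time; "q": joint angles; "joint_vel": joint speeds; "joint_torque": joint torques, N m; "eef_pos": TCP position; "tool_rot": TCP orientation; "contact_force": force on the tool from outside, world axes, zero at the start; "torque": the same for the moment, N m; "gripper_width": opening from 0.0 (shut) to 1.0 (fully open); "grasp_force": force on a finger pad.
Only numpy, scipy, OpenCV 4.12 (cv2) and the standard library are available. Lean on these libraries where they do the work, as an engineer would, in place of code of your own. Each camera call takes 0.05 s, during which the arm holds its last target. There are 200 camera calls.

## Working session

There is one attempt and no reset: what is moved stays moved. The work goes in short steps, Python scripts to look and compute and a tool call to move; the robot and the scene stay as the last step left them, time stands still between calls to the robot, and variables do not carry over. Pictures are saved under pics/ and viewed, at most 14 in all, crops included, and the job is handed in when it is done.

Besides the shell and the picture viewer there is one more tool, called in YAML: its name, and indented under it one key for each argument. jog_arm: Moves the arm, as the interface text tells. Its arguments: {"type":"object","properties":{"deltas":{"type":"array"},"newtons":{"type":"number"}},"required":["deltas"]}

```bash
mkdir -p pics
cat > h.py <<'E'
import numpy as np, cv2
from scipy.spatial.transform import Rotation as R
from station import bot
def Rm(a):
    a=np.array(a,float)
    return a if a.shape==(3,3) else R.from_quat(a[[1,2,3,0]]).as_matrix()
def ray(c,u,v):
    d=Rm(c["attitude"])@np.linalg.inv(c["K"])@np.array([u,v,1.]); return np.array(c["eye"],float),d/np.linalg.norm(d)
def onplane(c,u,v,z):
    e,d=ray(c,u,v); return e+d*(z-e[2])/d[2]
def proj(c,p):
    q=np.array(c["K"])@(Rm(c["attitude"]).T@(np.array(p)-c["eye"])); return q[:2]/q[2]
def snap(n,f):
    c=bot.read_camera(n); cv2.imwrite("pics/"+f,c["img"][:,:,::-1]); np.save("pics/"+f+".npy",c,allow_pickle=True); return c
def load(f): return np.load("pics/"+f+".npy",allow_pickle=True).item()
E
python3 - <<'E'
from h import *
for n in("scene","side"):
    c=snap(n,n+"0.png"); print(n,c["eye"],c["attitude"],c["K"])
print(bot.tip_reach,bot.get_obs())
E
```

```text
scene [0.1577671  0.39868225 0.7756334 ] [ 0.11147122 -0.27509166  0.8953726  -0.33197386] [[403.0445878    0.         274.73011061]
 [  0.         403.0445878  198.12049565]
 [  0.           0.           1.        ]]
side [ 0.43396842 -0.92699886  0.65955142] [-0.4496885   0.89109061 -0.05714829  0.02172208] [[393.05541084   0.         279.36099097]
 [  0.         393.05541084 211.45662478]
 [  0.           0.           1.        ]]
0.022 {'t': 0.1, 'q': array([ 1.1789151 ,  0.4777424 ,  0.02236265,  1.55633833, -0.01150176,
        1.10928111, -0.08308848]), 'joint_vel': array([-1.01361165e-03, -2.27675488e-03, -8.38197236e-04, -2.96473312e-03,
       -1.18577712e-03, -7.30191111e-05,  2.46177551e-03]), 'joint_torque': array([ 4.21647972e-03, -5.97765863e+01,  1.61349937e+00, -2.81954402e+01,
        1.27690803e-02,  5.06786848e-03, -3.87733024e-06]), 'eef_pos': array([ 0.18883703, -0.64754096,  0.25241257]), 'tool_rot': array([-8.00658270e-04,  9.89949143e-01,  1.41421434e-01, -1.78701386e-04]), 'contact_force': array([ 0.5840743 ,  0.16747236, -0.09674249]), 'torque': array([-0.0534999 ,  0.01401265,  0.03839157]), 'grasp_force': 0.0, 'gripper_width': 1.0001683655282345}
```

View pics/scene0.png

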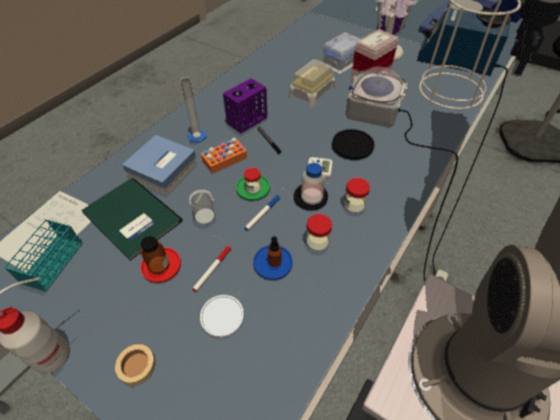

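View pics/side0.png

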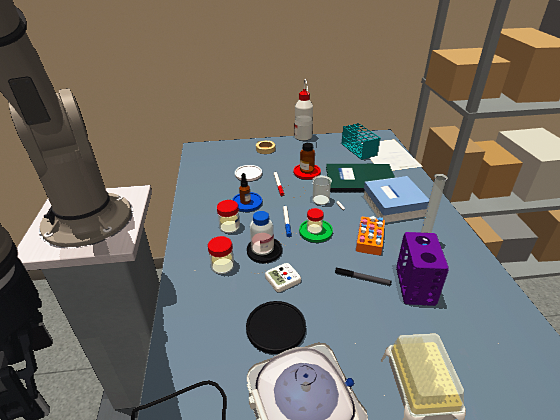

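The scene view shows three things like the red jar: (253,180) in the green tray, and (318,232) and (357,195) on the bench. The first is clearly the smallest. There are two black trays: (312,196), which holds the pink bottle and is the smaller, and (353,145), empty and larger. Amber stands in red (157,262), the dropper in blue (273,260), white is empty at (222,316), and the beaker is at (202,207). In the side view the trays are at red (307,170), blue (248,201), black (264,250), green (316,231) and white (249,173).

```bash
cat > m.py <<'E'
from h import *
from scipy.optimize import least_squares
def mask(img,col):
    h,s,v=[x.astype(int) for x in cv2.split(cv2.cvtColor(img,cv2.COLOR_RGB2HSV))]
    return {"red":((h<8)|(h>172))&(s>150)&(v>80),"blue":(h>100)&(h<125)&(s>150)&(v>60),"green":(h>45)&(h<80)&(s>130)&(v>70),
     "black":(v<45),"white":(v>165)&(s<60)}[col].astype(np.uint8)
def blob(c,col,box):
    x0,y0,x1,y1=box; m=np.zeros((420,560),np.uint8); m[y0:y1,x0:x1]=mask(c["img"],col)[y0:y1,x0:x1]; 
    k,_=cv2.findContours(m,cv2.RETR_EXTERNAL,cv2.CHAIN_APPROX_NONE)
    return m,[a for a in k if len(a)>=8]
def tray(c,col,box,r=.044,h=.012):
    m,k=blob(c,col,box)
    P=np.array([onplane(c,u,v,h/2)[:2] for u,v in np.vstack(k)[:,0]])
    p0=(P.min(0)+P.max(0))/2; d=p0-np.array(c["eye"])[:2]; cot=np.linalg.norm(d)/(c["eye"][2]-h/2); d/=np.linalg.norm(d)
    def res(p):
        w=P-p; a=np.clip(w@d,-h/2*cot,h/2*cot); return np.linalg.norm(w-a[:,None]*d,axis=1)-r
    s=least_squares(res,p0,loss="cauchy",f_scale=.001); return s.x,np.mean(abs(res(s.x))<.002)
def tri(c1,p1,c2,p2):
    e1,d1=ray(c1,*p1);e2,d2=ray(c2,*p2)
    t=np.linalg.lstsq(np.c_[d1,-d2],e2-e1,rcond=None)[0]; a,b=e1+t[0]*d1,e2+t[1]*d2
    return (a+b)/2,np.linalg.norm(a-b)
def cen(c,col,box):
    m,k=blob(c,col,box); a=max(k,key=cv2.contourArea); x,y,w,h=cv2.boundingRect(a); return (x+w/2-.5,y+h/2-.5),(x,y,w,h)
E
python3 - <<'E'
from m import *
a,b=load("scene0.png"),load("side0.png")
T={"red":((136,244,186,285),(290,160,325,182)),"blue":((248,240,298,282),(228,190,268,214)),"black":((290,180,332,212),(240,235,290,268)),
"green":((230,170,276,202),(295,215,337,246)),"white":((195,292,250,340),(230,162,268,183))}
for n,(x,y) in T.items():
    for c,bx in((a,x),(b,y)):
        p,q=tray(c,n,bx); print(n,p.round(4),round(q,2))
C={"jar":("red",(240,166,266,186),(303,206,328,222)),"pinkcap":("blue",(300,160,330,182),(248,208,278,229)),
"ambercap":("black",(136,232,170,256),(297,140,318,156)),"teat":("black",(264,232,284,252),(236,170,254,190))}
for n,(col,x,y) in C.items():
    p,bx=cen(a,col,x); q,by=cen(b,col,y); print(n,bx,by,*[np.round(z,4) for z in tri(a,p,b,q)])
for n,c,bx in(("big1",a,(300,210,335,245)),("big2",a,(340,175,375,205))):print(n,cen(c,"red",bx)[1])
# close crop
im=cv2.hconcat([cv2.resize(a["img"][150:290,130:380],None,fx=2,fy=2,interpolation=3)[:280],cv2.resize(b["img"][130:270,210:350],None,fx=2,fy=2,interpolation=3)])
cv2.imwrite("pics/crop.png",im[:,:,::-1])
for n,p in(("beaker b",(203,216)),("big1",(318,244)),("big2",(357,206))):print(n,onplane(a,*p,0))
E
```

```text
red [0.6533 0.1546] 0.41
red [0.6489 0.1682] 0.26
blue [0.4496 0.0078] 0.36
blue [0.4633 0.0063] 0.18
black [ 0.4802 -0.2063] 0.34
black [ 0.4765 -0.195 ] 0.44
green [ 0.6222 -0.1511] 0.32
green [ 0.6185 -0.1364] 0.35
white [0.4634 0.1702] 0.58
white [0.4576 0.1716] 0.43
jar (244, 168, 16, 13) (307, 208, 16, 14) [ 0.6136 -0.1421  0.0572] 0.0025
pinkcap (307, 164, 15, 13) (253, 211, 16, 15) [ 0.4713 -0.1993  0.1035] 0.0006
ambercap (141, 236, 17, 17) (303, 143, 10, 9) [0.6489 0.1619 0.0906] 0.0011
teat (270, 237, 9, 14) (241, 173, 7, 14) [0.4411 0.0119 0.081 ] 0.0022
big1 (307, 214, 25, 23)
big2 (347, 178, 23, 20)
beaker b [ 6.64690519e-01 -3.07598521e-03  1.11022302e-16]
big1 [ 0.38747874 -0.08885412  0.        ]
big2 [ 0.36492409 -0.24165652  0.        ]
```

View pics/crop.png

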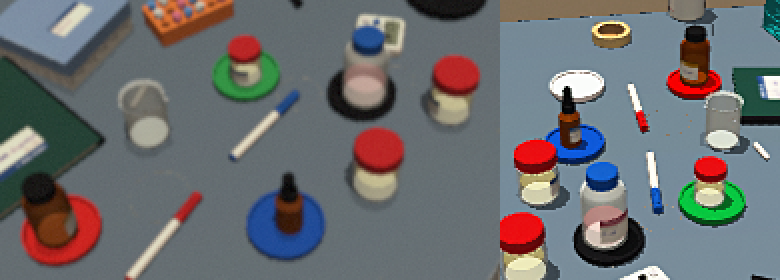

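The candidates are confirmed in the close crop: the jar with the small lid (16 px against 23–25 px) stands in the green tray, and the smaller black tray holds the pink bottle. Now moving in to look from close by.

jog_arm:
  deltas:
    - [0.014, 0.036, 0.004, 0, 0, 0, 1]
    - [0.014, 0.036, 0.004, 0, 0, 0, 1]
    - [0.014, 0.036, 0.004, 0, 0, 0, 1]
    - [0.014, 0.036, 0.004, 0, 0, 0, 1]
    - [0.014, 0.036, 0.004, 0, 0, 0, 1]
    - [0.014, 0.036, 0.004, 0, 0, 0, 1]
    - [0.014, 0.036, 0.004, 0, 0, 0, 1]
    - [0.014, 0.036, 0.004, 0, 0, 0, 1]
    - [0.014, 0.036, 0.004, 0, 0, 0, 1]
    - [0.014, 0.036, 0.004, 0, 0, 0, 1]

```text
t: 1.1
eef_pos: [0.3291, -0.2864, 0.2933]
tool_rot: [-0.0, 0.99, 0.141, -0.0]
contact_force: [0.1, -0.2, -0.0]
gripper_width: 1.001
grasp_force: 0.0
```

jog_arm:
  deltas:
    - [0.014, 0.036, 0.004, 0, 0, 0, 1]
    - [0.014, 0.036, 0.004, 0, 0, 0, 1]
    - [0.014, 0.036, 0.004, 0, 0, 0, 1]
    - [0.014, 0.036, 0.004, 0, 0, 0, 1]
    - [0.014, 0.036, 0.004, 0, 0, 0, 1]
    - [0.014, 0.036, 0.004, 0, 0, 0, 1]
    - [0.014, 0.036, 0.004, 0, 0, 0, 1]
    - [0, 0, 0, 0, 0, 0, 1]
    - [0, 0, 0, 0, 0, 0, 1]

```text
t: 2.0
eef_pos: [0.4269, -0.0355, 0.3211]
tool_rot: [0.0, 0.99, 0.142, -0.0]
contact_force: [0.1, -1.0, -0.5]
gripper_width: 1.006
grasp_force: 0.0
```

Run:
```python
from h import *
c=snap("wrist","w1.png");o=bot.get_obs();print(c["eye"],Rm(c["attitude"]).round(3),o["q"].round(2),o["eef_pos"],o["tool_rot"])
```

```text
[ 0.50196858 -0.01348734  0.44188895] [[ 0.282 -0.914 -0.292]
 [-0.959 -0.269 -0.086]
 [-0.     0.304 -0.953]] [ 0.45  0.02 -0.51  1.99  0.01  1.13 -1.35] [ 0.42656394 -0.03656067  0.32090482] [ 8.54006115e-05  9.89957585e-01  1.41363705e-01 -5.24035705e-04]
```

View pics/w1.png

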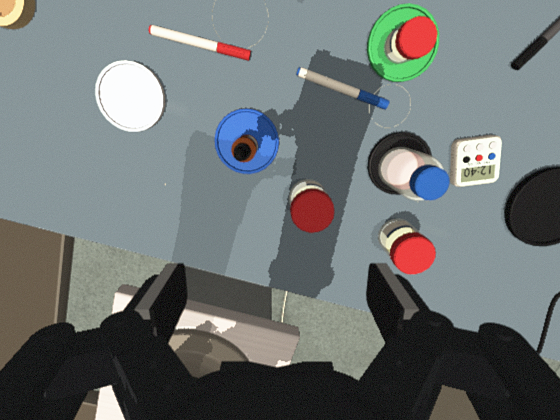

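The wrist view shows white (130,96), blue (247,140) with the dropper at (243,150), green (403,42) with the jar lid at (417,37), black (400,163) with the pink bottle's cap at (430,182), and the bench jars at (312,210) and (412,252).

Run:
```python
from m import *
a,b,w=load("scene0.png"),load("side0.png"),load("w1.png")
for n,bx in {"blue":(205,100,290,180),"green":(360,0,445,90),"black":(360,125,432,200),"white":(90,55,170,137)}.items():
    p,q=tray(w,n,bx); print(n,p.round(4),round(q,2))
C={"jar":("red",(388,10,445,64),(240,166,266,186),(303,206,328,222)),"pinkcap":("blue",(405,160,455,202),(300,160,330,182),(248,208,278,229)),
"teat":("black",(230,140,258,165),(264,232,284,252),(236,170,254,190))}
for n,(col,z,x,y) in C.items():
    p,bx=cen(w,col,z); print(n,bx)
    for c,k in((a,x),(b,y)):
        q,_=cen(c,col,k); print(*[np.round(t,4) for t in tri(w,p,c,q)])
    for zz in(.06,.1,.113): print(zz,onplane(w,*p,zz)[:2].round(4))
```

```text
blue [0.4448 0.0136] 0.71
green [ 0.6174 -0.1431] 0.41
black [ 0.4769 -0.2036] 0.38
white [0.4589 0.1754] 0.73
jar (396, 16, 41, 43)
[ 0.6146 -0.1408  0.0587] 0.0013
[ 0.6142 -0.1411  0.0562] 0.0032
0.06 [ 0.6148 -0.14  ]
0.1 [ 0.6029 -0.1268]
0.113 [ 0.5991 -0.1224]
pinkcap (410, 166, 39, 34)
[ 0.4721 -0.2008  0.1013] 0.0006
[ 0.472  -0.1993  0.1035] 0.0009
0.06 [ 0.4687 -0.2232]
0.1 [ 0.4722 -0.2012]
0.113 [ 0.4733 -0.1941]
teat (234, 143, 17, 18)
[0.4421 0.0102 0.0771] 0.0015
[0.4429 0.0105 0.0822] 0.0014
0.06 [0.4399 0.0119]
0.1 [0.4464 0.0092]
0.113 [0.4485 0.0083]
```

jog_arm:
  deltas:
    - [0.0075, 0.0235, -0.03, 0, 0, 0, 1]
    - [0.0075, 0.0235, -0.03, 0, 0, 0, 1]
    - [0, 0, -0.03, 0, 0, 0, 1]
    - [0, 0, -0.03, 0, 0, 0, 1]
    - [0, 0, -0.03, 0, 0, 0, 1]
    - [0, 0, -0.03, 0, 0, 0, 1]
    - [0, 0, -0.03, 0, 0, 0, 1]
    - [0, 0, -0.03, 0, 0, 0, 1]
    - [0, 0, -0.023, 0, 0, 0, 1]
    - [0, 0, 0, 0, 0, 0, 1]
  newtons: 40

```text
t: 3.05
eef_pos: [0.4395, 0.0092, 0.0558]
tool_rot: [0.0, 0.99, 0.14, -0.003]
contact_force: [-0.7, -0.8, 0.1]
gripper_width: 0.998
grasp_force: 0.0
```

jog_arm:
  deltas:
    - [0, 0, 0, 0, 0, 0, 0.3]
    - [0, 0, 0, 0, 0, 0, 0.1]
    - [0, 0, 0, 0, 0, 0, 0]
    - [0, 0, 0, 0, 0, 0, 0]
    - [0, 0, 0, 0, 0, 0, 0]
    - [0, 0, 0, 0, 0, 0, 0]
    - [0, 0, 0, 0, 0, 0, 0]
    - [0, 0, 0, 0, 0, 0, 0]
  newtons: 40

```text
t: 3.85
eef_pos: [0.4427, 0.0109, 0.0594]
tool_rot: [0.0, 0.99, 0.141, 0.001]
contact_force: [-0.8, -1.2, 8.1]
gripper_width: 0.346
grasp_force: 38.9
```

Run:
```python
from h import *
c=snap("scene","s2.png");d=snap("side","s2b.png")
im=cv2.hconcat([c["img"][150:350,150:400],d["img"][120:320,190:340]])
cv2.imwrite("pics/c2.png",cv2.resize(im,None,fx=2,fy=2)[:,:,::-1])
```

```text
(no output)
```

View pics/c2.png

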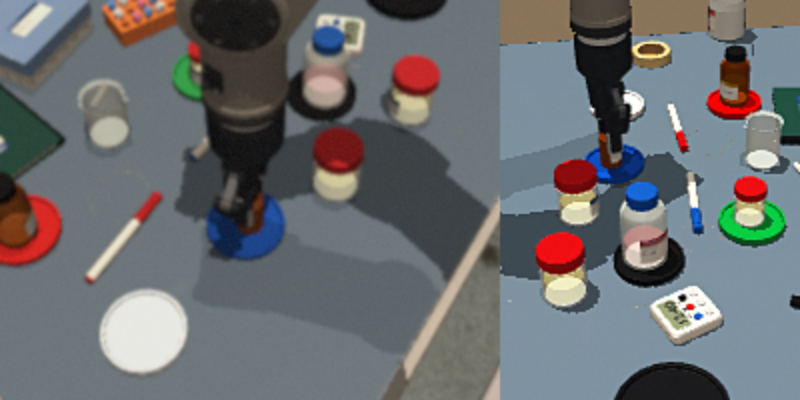

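The dropper is gripped: the opening is 29 mm and it stands upright in the blue tray at (235,225) in the crop. Parking it in white.

jog_arm:
  deltas:
    - [0, 0, 0.02, 0, 0, 0, 0]
    - [0, 0, 0.04, 0, 0, 0, 0]
    - [0.002, 0.0205, 0, 0, 0, 0, 0]
    - [0.003, 0.031, 0, 0, 0, 0, 0]
    - [0.003, 0.031, 0, 0, 0, 0, 0]
    - [0.003, 0.031, 0, 0, 0, 0, 0]
    - [0.003, 0.031, 0, 0, 0, 0, 0]
    - [0.002, 0.02, 0, 0, 0, 0, 0]
    - [0, 0, 0, 0, 0, 0, 0]
    - [0, 0, -0.02, 0, 0, 0, 0]

```text
t: 4.95
eef_pos: [0.4597, 0.1764, 0.1002]
tool_rot: [-0.0, 0.99, 0.142, 0.002]
contact_force: [0.6, -0.0, 0.2]
gripper_width: 0.343
grasp_force: 39.6
```

jog_arm:
  deltas:
    - [0, 0, -0.02, 0, 0, 0, 0]
    - [0, 0, -0.01, 0, 0, 0, 0]
    - [0, 0, -0.006, 0, 0, 0, 0]
    - [0, 0, 0, 0, 0, 0, 0]
    - [0, 0, 0, 0, 0, 0, 0]

```text
t: 5.45
eef_pos: [0.4584, 0.1755, 0.0628]
tool_rot: [-0.0, 0.99, 0.141, 0.0]
contact_force: [-0.1, -0.2, -0.2]
gripper_width: 0.343
grasp_force: 39.6
```

Run:
```python
from h import *
c=snap("scene","s3.png");d=snap("side","s3b.png")
im=cv2.hconcat([c["img"][200:360,130:330],d["img"][130:290,190:340]])
cv2.imwrite("pics/c3.png",cv2.resize(im,None,fx=2,fy=2)[:,:,::-1])
```

```text
(no output)
```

View pics/c3.png

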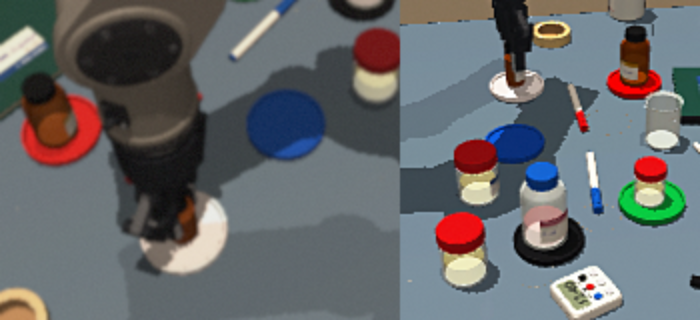

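jog_arm:
  deltas:
    - [0, 0, -0.004, 0, 0, 0, 0]
    - [0, 0, 0, 0, 0, 0, 0]
    - [0, 0, 0, 0, 0, 0, 0.45]
    - [0, 0, 0, 0, 0, 0, 0.7]
    - [0, 0, 0, 0, 0, 0, 1]
    - [0, 0, 0, 0, 0, 0, 1]
    - [0, 0, 0, 0, 0, 0, 1]
    - [0, 0, 0.02, 0, 0, 0, 1]
    - [0, 0, 0.04, 0, 0, 0, 1]
    - [0, 0, 0.05, 0, 0, 0, 1]

```text
t: 6.55
eef_pos: [0.4566, 0.1749, 0.1681]
tool_rot: [0.0, 0.99, 0.142, -0.002]
contact_force: [1.7, 0.4, 0.5]
gripper_width: 0.998
grasp_force: 0.0
```

jog_arm:
  deltas:
    - [0, -0.02, 0.04, 0, 0, 0, 1]
    - [0, -0.035, 0.04, 0, 0, 0, 1]
    - [0, -0.035, 0.04, 0, 0, 0, 1]
    - [0, -0.035, 0, 0, 0, 0, 1]
    - [0, -0.035, 0, 0, 0, 0, 1]
    - [0, -0.035, 0, 0, 0, 0, 1]
    - [0, -0.02, 0, 0, 0, 0, 1]
    - [0, 0, 0, 0, 0, 0, 1]
    - [0, 0, 0, 0, 0, 0, 1]

```text
t: 7.45
eef_pos: [0.4579, -0.0352, 0.2835]
tool_rot: [-0.0, 0.99, 0.141, -0.0]
contact_force: [0.0, 0.4, 0.7]
gripper_width: 0.999
grasp_force: 0.0
```

Run:
```python
from m import *
w=snap("wrist","w4.png"); a=snap("scene","s4.png"); b=snap("side","s4b.png"); print(bot.get_obs()["eef_pos"])
for n,c,bx in(("blue",w,(120,60,360,260)),("blue",a,(248,240,298,282)),("blue",b,(228,190,268,214)),("white",a,(195,292,250,340))):
    p,q=tray(c,n,bx); print(n,p.round(4),round(q,2))
for n in("red","blue","green","black","white"): 
    for k in blob(w,n,(0,0,560,300))[1]:
        if cv2.contourArea(k)>100: print(n,cv2.boundingRect(k))
```

```text
[ 0.45803403 -0.03401873  0.28357342]
blue [0.445  0.0127] 0.75
blue [0.4497 0.0078] 0.47
blue [0.4452 0.0101] 0.28
white [0.4629 0.1703] 0.44
red (398, 266, 42, 34)
red (285, 221, 47, 47)
red (205, 65, 36, 19)
red (398, 40, 44, 45)
blue (413, 200, 43, 38)
blue (204, 134, 68, 68)
blue (356, 115, 34, 19)
green (367, 24, 77, 81)
black (396, 275, 25, 25)
black (132, 275, 26, 25)
black (367, 264, 30, 36)
black (156, 264, 31, 36)
black (513, 195, 47, 81)
black (367, 158, 67, 64)
black (59, 117, 35, 19)
black (521, 55, 39, 38)
white (391, 259, 24, 15)
white (286, 210, 35, 21)
white (425, 188, 25, 18)
white (382, 176, 46, 60)
white (459, 162, 52, 53)
white (293, 91, 66, 31)
white (75, 84, 74, 76)
white (389, 51, 17, 35)
white (134, 47, 72, 28)
white (283, 0, 34, 11)
```

View pics/w4.png

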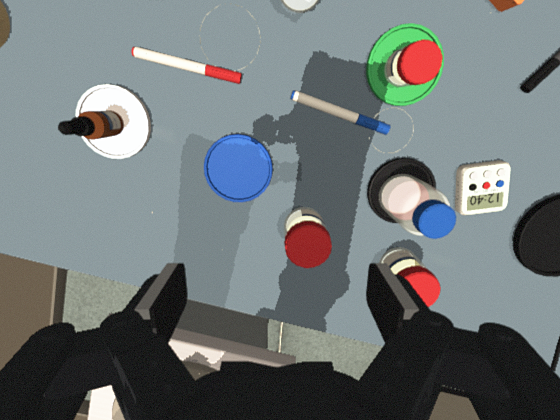

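The wrist view shows the dropper upright in white (112,120), blue empty at (238,168), and pink in black with its cap at (434,219). Next, pink goes to blue.

jog_arm:
  deltas:
    - [0.0028, -0.0255, 0, 0, 0, 0, 1]
    - [0.0028, -0.04, -0.02, 0, 0, 0, 1]
    - [0.0028, -0.04, -0.02, 0, 0, 0, 1]
    - [0.0028, -0.04, -0.02, 0, 0, 0, 1]
    - [0.0028, -0.02, 0, 0, 0, 0, 1]
    - [0, 0, -0.03, 0, 0, 0, 1]
    - [0, 0, -0.03, 0, 0, 0, 1]
    - [0, 0, -0.03, 0, 0, 0, 1]
    - [0, 0, -0.03, 0, 0, 0, 1]
    - [0, 0, -0.02, 0, 0, 0, 1]
  newtons: 50

```text
t: 8.6
eef_pos: [0.4717, -0.1993, 0.0816]
tool_rot: [-0.001, 0.99, 0.142, -0.001]
contact_force: [-0.7, 0.1, -0.2]
gripper_width: 0.999
grasp_force: 0.0
```

jog_arm:
  deltas:
    - [0, 0, -0.011, 0, 0, 0, 1]
    - [0, 0, 0, 0, 0, 0, 1]
    - [0, 0, 0, 0, 0, 0, 0.7]
    - [0, 0, 0, 0, 0, 0, 0.5]
    - [0, 0, 0, 0, 0, 0, 0.2]
    - [0, 0, 0, 0, 0, 0, 0]
    - [0, 0, 0, 0, 0, 0, 0]
    - [0, 0, 0, 0, 0, 0, 0]
  newtons: 50

```text
t: 9.4
eef_pos: [0.4731, -0.2009, 0.074]
tool_rot: [0.001, 0.99, 0.141, 0.001]
contact_force: [-2.0, 1.0, 7.0]
gripper_width: 0.64
grasp_force: 52.7
```

jog_arm:
  deltas:
    - [0, 0, 0.02, 0, 0, 0, 0]
    - [0, 0, 0.04, 0, 0, 0, 0]
    - [0, 0, 0.04, 0, 0, 0, 0]
    - [-0.0035, 0.0205, 0, 0, 0, 0, 0]
    - [-0.004, 0.035, 0, 0, 0, 0, 0]
    - [-0.005, 0.035, 0, 0, 0, 0, 0]
    - [-0.005, 0.035, 0, 0, 0, 0, 0]
    - [-0.004, 0.035, 0, 0, 0, 0, 0]
    - [-0.004, 0.032, 0, 0, 0, 0, 0]
    - [-0.002, 0.02, 0, 0, 0, 0, 0]

```text
t: 10.4
eef_pos: [0.4438, 0.014, 0.173]
tool_rot: [-0.0, 0.99, 0.143, 0.0]
contact_force: [-0.2, -0.4, -2.8]
gripper_width: 0.642
grasp_force: 54.0
```

jog_arm:
  deltas:
    - [0, 0, -0.02, 0, 0, 0, 0]
    - [0, 0, -0.03, 0, 0, 0, 0]
    - [0, 0, -0.025, 0, 0, 0, 0]
    - [0, 0, -0.015, 0, 0, 0, 0]
    - [0, 0, -0.005, 0, 0, 0, 0]
    - [0, 0, 0, 0, 0, 0, 0]
    - [0, 0, 0, 0, 0, 0, 0]

```text
t: 11.1
eef_pos: [0.4451, 0.0117, 0.0784]
tool_rot: [0.0, 0.99, 0.141, 0.001]
contact_force: [0.7, 0.4, -2.7]
gripper_width: 0.642
grasp_force: 54.0
```

Run:
```python
from h import *
c=snap("scene","s5.png");d=snap("side","s5b.png")
im=cv2.hconcat([c["img"][140:340,130:360],d["img"][110:310,190:350]])
cv2.imwrite("pics/c5.png",cv2.resize(im,None,fx=2,fy=2)[:,:,::-1])
```

```text
(no output)
```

View pics/c5.png

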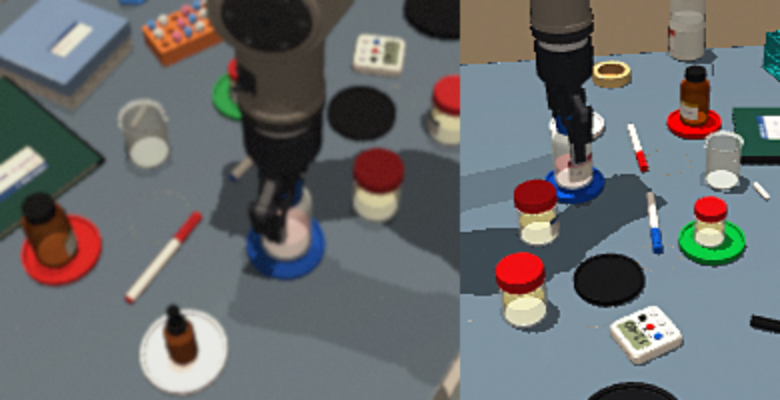

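Pink is upright over blue at (285,240) in the crop, and black is now empty. Lower and release.

jog_arm:
  deltas:
    - [0, 0, -0.005, 0, 0, 0, 0]
    - [0, 0, 0, 0, 0, 0, 0]
    - [0, 0, 0, 0, 0, 0, 0.7]
    - [0, 0, 0, 0, 0, 0, 0.85]
    - [0, 0, 0, 0, 0, 0, 1]
    - [0, 0, 0, 0, 0, 0, 1]
    - [0, 0, 0, 0, 0, 0, 1]
    - [0, 0, 0.02, 0, 0, 0, 1]
    - [0, 0, 0.04, 0, 0, 0, 1]
    - [0, 0, 0.04, 0, 0, 0, 1]

```text
t: 12.2
eef_pos: [0.4437, 0.0117, 0.1732]
tool_rot: [-0.0, 0.99, 0.142, -0.001]
contact_force: [0.8, -0.1, 0.6]
gripper_width: 0.999
grasp_force: 0.0
```

jog_arm:
  deltas:
    - [0.01, 0.01, 0.04, 0, 0, 0, 1]
    - [0.02, 0.02, 0.04, 0, 0, 0, 1]
    - [0.025, 0.025, 0.03, 0, 0, 0, 1]
    - [0.025, 0.025, 0, 0, 0, 0, 1]
    - [0.02, 0.02, 0, 0, 0, 0, 1]
    - [0.005, 0.01, 0, 0, 0, 0, 1]
    - [0, 0, 0, 0, 0, 0, 1]
    - [0, 0, 0, 0, 0, 0, 1]

```text
t: 13.0
eef_pos: [0.5486, 0.1208, 0.282]
tool_rot: [0.0, 0.99, 0.141, -0.001]
contact_force: [-0.2, 0.1, -0.2]
gripper_width: 0.999
grasp_force: 0.0
```

Run:
```python
from m import *
w=snap("wrist","w6.png"); a=snap("scene","s6.png"); b=snap("side","s6b.png"); print(bot.get_obs()["eef_pos"])
for n,c,bx in(("black",a,(290,180,332,212)),("black",b,(240,235,290,268)),("black",load("w4.png"),(360,150,432,230))):
    p,q=tray(c,n,bx); print(n,p.round(4),round(q,2))
for n in("red","black","blue"): 
    for k in blob(w,n,(0,0,560,300))[1]:
        if cv2.contourArea(k)>100: print(n,cv2.boundingRect(k))
```

```text
[0.54887077 0.12024688 0.28244683]
black [ 0.4803 -0.2061] 0.4
black [ 0.4759 -0.2031] 0.44
black [ 0.4755 -0.2046] 0.37
red (308, 175, 32, 15)
red (491, 169, 43, 37)
red (233, 40, 74, 80)
black (132, 275, 26, 25)
black (395, 274, 27, 26)
black (366, 264, 32, 36)
black (156, 264, 31, 36)
black (445, 250, 64, 50)
black (199, 233, 19, 24)
black (245, 52, 36, 39)
black (353, 0, 64, 70)
blue (328, 284, 34, 16)
blue (299, 231, 62, 54)
blue (442, 215, 29, 17)
```

View pics/w6.png

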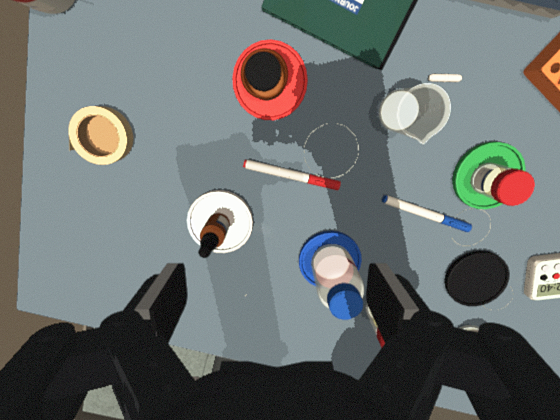

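Here amber's cap is at (263,71) in the red tray (270,80), pink is upright in blue (330,258), black is empty at (477,278), and the jar is at (513,187) in green.

Run:
```python
from m import *
w=load("w6.png");a=load("scene0.png");b=load("side0.png")
for n,bx in {"red":(225,30,315,125),"black":(438,245,515,312),"green":(445,135,535,212),"blue":(295,226,365,290),"white":(180,180,260,260)}.items():
    p,q=tray(w,n,bx); print(n,p.round(4),round(q,2))
p,bx=cen(w,"black",(235,45,290,100))
for c,k in((a,(136,232,170,256)),(b,(297,140,318,156))):
    q,_=cen(c,"black",k); print("amber",*[np.round(t,4) for t in tri(w,p,c,q)])
print(onplane(w,*p,.097))
p,bx=cen(w,"red",(480,160,540,212)); print("jar",onplane(w,*p,.06)); print("pink cap",onplane(w,*cen(w,"blue",(325,283,365,320))[0],.105))
print("beaker",onplane(w,400,112,0))
```

```text
red [0.6487 0.158 ] 1.0
black [ 0.4752 -0.2043] 0.5
green [ 0.618  -0.1429] 0.29
blue [0.4425 0.0102] 0.43
white [0.4551 0.1751] 0.48
amber [0.6494 0.1628 0.0914] 0.0015
amber [0.6494 0.1636 0.0893] 0.0012
[0.64933162 0.1630085  0.097     ]
jar [ 0.6147228  -0.13836602  0.06      ]
pink cap [0.44697854 0.01141171 0.105     ]
beaker [ 0.65995946 -0.00645575  0.        ]
```

jog_arm:
  deltas:
    - [0.0205, 0.008, -0.01, 0, 0, 0, 1]
    - [0.03, 0.013, -0.02, 0, 0, 0, 1]
    - [0.03, 0.013, -0.02, 0, 0, 0, 1]
    - [0.02, 0.009, -0.02, 0, 0, 0, 1]
    - [0, 0, -0.03, 0, 0, 0, 1]
    - [0, 0, -0.03, 0, 0, 0, 1]
    - [0, 0, -0.03, 0, 0, 0, 1]
    - [0, 0, -0.03, 0, 0, 0, 1]
    - [0, 0, -0.02, 0, 0, 0, 1]
    - [0, 0, -0.012, 0, 0, 0, 1]
  newtons: 45

```text
t: 14.15
eef_pos: [0.6489, 0.1631, 0.0587]
tool_rot: [0.001, 0.99, 0.141, -0.001]
contact_force: [0.7, -0.3, 0.1]
gripper_width: 1.001
grasp_force: 0.0
```

jog_arm:
  deltas:
    - [0, 0, 0, 0, 0, 0, 1]
    - [0, 0, 0, 0, 0, 0, 0.6]
    - [0, 0, 0, 0, 0, 0, 0.4]
    - [0, 0, 0, 0, 0, 0, 0.1]
    - [0, 0, 0, 0, 0, 0, 0]
    - [0, 0, 0, 0, 0, 0, 0]
    - [0, 0, 0, 0, 0, 0, 0]
    - [0, 0, 0, 0, 0, 0, 0]
  newtons: 45

```text
t: 14.95
eef_pos: [0.6511, 0.1649, 0.0622]
tool_rot: [-0.0, 0.99, 0.141, 0.001]
contact_force: [-0.9, -0.3, 6.6]
gripper_width: 0.541
grasp_force: 46.3
```

jog_arm:
  deltas:
    - [0, 0, 0.02, 0, 0, 0, 0]
    - [0, 0, 0.035, 0, 0, 0, 0]
    - [0, 0, 0.035, 0, 0, 0, 0]
    - [0, 0, 0.03, 0, 0, 0, 0]
    - [-0.01, -0.0215, 0, 0, 0, 0, 0]
    - [-0.016, -0.034, 0, 0, 0, 0, 0]
    - [-0.016, -0.034, 0, 0, 0, 0, 0]
    - [-0.016, -0.034, 0, 0, 0, 0, 0]
    - [-0.016, -0.034, 0, 0, 0, 0, 0]
    - [-0.016, -0.034, 0, 0, 0, 0, 0]

```text
t: 15.95
eef_pos: [0.559, -0.0282, 0.1807]
tool_rot: [0.0, 0.99, 0.141, 0.0]
contact_force: [-0.3, -1.0, -1.0]
gripper_width: 0.538
grasp_force: 46.4
```

jog_arm:
  deltas:
    - [-0.016, -0.034, 0, 0, 0, 0, 0]
    - [-0.016, -0.034, 0, 0, 0, 0, 0]
    - [-0.016, -0.034, 0, 0, 0, 0, 0]
    - [-0.016, -0.034, 0, 0, 0, 0, 0]
    - [-0.016, -0.034, 0, 0, 0, 0, 0]
    - [-0.004, -0.007, 0, 0, 0, 0, 0]
    - [0, 0, -0.02, 0, 0, 0, 0]
    - [0, 0, -0.03, 0, 0, 0, 0]
    - [0, 0, -0.03, 0, 0, 0, 0]
    - [0, 0, -0.015, 0, 0, 0, 0]

```text
t: 16.95
eef_pos: [0.4749, -0.2029, 0.0835]
tool_rot: [-0.001, 0.99, 0.142, -0.001]
contact_force: [-0.1, 0.6, -0.8]
gripper_width: 0.542
grasp_force: 46.4
```

jog_arm:
  deltas:
    - [0, 0, -0.01, 0, 0, 0, 0]
    - [0, 0, -0.01, 0, 0, 0, 0]
    - [0, 0, 0, 0, 0, 0, 0]
    - [0, 0, 0, 0, 0, 0, 0]

```text
t: 17.35
eef_pos: [0.4765, -0.2038, 0.0661]
tool_rot: [0.0, 0.99, 0.142, 0.0]
contact_force: [0.3, 0.6, -0.4]
gripper_width: 0.54
grasp_force: 46.4
```

Run:
```python
from h import *
c=snap("scene","s7.png");d=snap("side","s7b.png")
im=cv2.hconcat([c["img"][130:330,130:360],d["img"][110:310,190:350]])
cv2.imwrite("pics/c7.png",cv2.resize(im,None,fx=2,fy=2)[:,:,::-1])
```

```text
(no output)
```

View pics/c7.png

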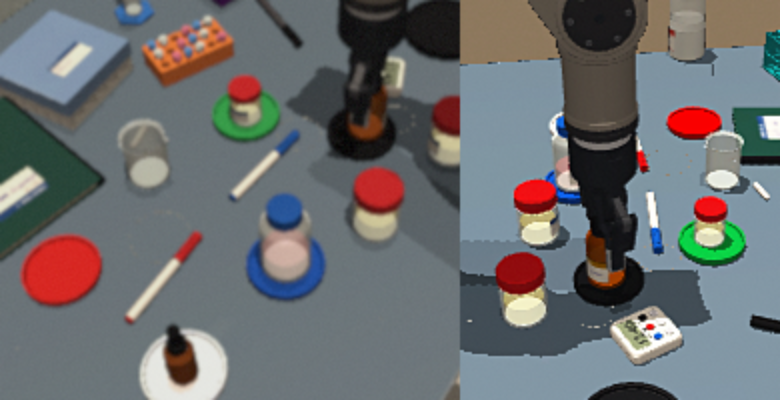

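Amber is upright over black at (365,115), red is empty at (62,270), and the jar is in green. Releasing, then on to the jar.

jog_arm:
  deltas:
    - [0, 0, -0.0045, 0, 0, 0, 0]
    - [0, 0, 0, 0, 0, 0, 0]
    - [0, 0, 0, 0, 0, 0, 0.65]
    - [0, 0, 0, 0, 0, 0, 0.8]
    - [0, 0, 0, 0, 0, 0, 1]
    - [0, 0, 0, 0, 0, 0, 1]
    - [0, 0, 0, 0, 0, 0, 1]
    - [0, 0, 0.02, 0, 0, 0, 1]
    - [0, 0, 0.045, 0, 0, 0, 1]
    - [0, 0, 0.045, 0, 0, 0, 1]

```text
t: 18.45
eef_pos: [0.4752, -0.2034, 0.1716]
tool_rot: [-0.001, 0.99, 0.142, -0.001]
contact_force: [0.8, -1.3, 0.3]
gripper_width: 0.996
grasp_force: 0.0
```

jog_arm:
  deltas:
    - [0.02, 0.01, 0, 0, 0, 0, 1]
    - [0.035, 0.016, 0, 0, 0, 0, 1]
    - [0.035, 0.016, 0, 0, 0, 0, 1]
    - [0.033, 0.015, 0, 0, 0, 0, 1]
    - [0.015, 0.006, -0.01, 0, 0, 0, 1]
    - [0, 0, -0.03, 0, 0, 0, 1]
    - [0, 0, -0.03, 0, 0, 0, 1]
    - [0, 0, -0.03, 0, 0, 0, 1]
    - [0, 0, -0.02, 0, 0, 0, 1]
    - [0, 0, -0.005, 0, 0, 0, 1]
  newtons: 40

```text
t: 19.45
eef_pos: [0.612, -0.1406, 0.0433]
tool_rot: [-0.001, 0.99, 0.142, -0.002]
contact_force: [-0.4, 1.1, -0.0]
gripper_width: 1.004
grasp_force: 0.0
```

jog_arm:
  deltas:
    - [0, 0, 0, 0, 0, 0, 1]
    - [0, 0, 0, 0, 0, 0, 0.6]
    - [0, 0, 0, 0, 0, 0, 0.4]
    - [0, 0, 0, 0, 0, 0, 0.1]
    - [0, 0, 0, 0, 0, 0, 0]
    - [0, 0, 0, 0, 0, 0, 0]
    - [0, 0, 0, 0, 0, 0, 0]
    - [0, 0, 0, 0, 0, 0, 0]
  newtons: 40

```text
t: 20.25
eef_pos: [0.6149, -0.1411, 0.0474]
tool_rot: [0.0, 0.99, 0.141, 0.001]
contact_force: [-0.8, 0.3, 7.5]
gripper_width: 0.472
grasp_force: 40.5
```

jog_arm:
  deltas:
    - [0, 0, 0.02, 0, 0, 0, 0]
    - [0, 0, 0.035, 0, 0, 0, 0]
    - [0, 0, 0.035, 0, 0, 0, 0]
    - [0, 0, 0.03, 0, 0, 0, 0]
    - [0.002, 0.02, 0, 0, 0, 0, 0]
    - [0.004, 0.036, 0, 0, 0, 0, 0]
    - [0.004, 0.036, 0, 0, 0, 0, 0]
    - [0.004, 0.036, 0, 0, 0, 0, 0]
    - [0.004, 0.036, 0, 0, 0, 0, 0]
    - [0.004, 0.036, 0, 0, 0, 0, 0]

```text
t: 21.25
eef_pos: [0.6359, 0.0605, 0.1661]
tool_rot: [0.0, 0.99, 0.141, -0.0]
contact_force: [1.4, -0.7, -1.5]
gripper_width: 0.476
grasp_force: 40.5
```

jog_arm:
  deltas:
    - [0.004, 0.036, 0, 0, 0, 0, 0]
    - [0.004, 0.036, 0, 0, 0, 0, 0]
    - [0.003, 0.02, 0, 0, 0, 0, 0]
    - [0.001, 0.007, 0, 0, 0, 0, 0]
    - [0, 0, -0.02, 0, 0, 0, 0]
    - [0, 0, -0.03, 0, 0, 0, 0]
    - [0, 0, -0.03, 0, 0, 0, 0]
    - [0, 0, -0.015, 0, 0, 0, 0]
    - [0, 0, -0.01, 0, 0, 0, 0]
    - [0, 0, -0.01, 0, 0, 0, 0]

```text
t: 22.25
eef_pos: [0.6487, 0.1577, 0.0512]
tool_rot: [0.0, 0.99, 0.141, 0.001]
contact_force: [0.2, -0.1, -1.2]
gripper_width: 0.478
grasp_force: 40.5
```

jog_arm:
  deltas:
    - [0, 0, 0, 0, 0, 0, 0]
    - [0, 0, 0, 0, 0, 0, 0]

```text
t: 22.45
eef_pos: [0.6486, 0.1583, 0.0519]
tool_rot: [-0.0, 0.99, 0.141, 0.001]
contact_force: [-0.5, 1.1, -0.7]
gripper_width: 0.476
grasp_force: 40.5
```

Run:
```python
from h import *
c=snap("scene","s8.png");d=snap("side","s8b.png")
im=cv2.hconcat([c["img"][130:340,110:350],d["img"][110:320,190:350]])
cv2.imwrite("pics/c8.png",cv2.resize(im,None,fx=2,fy=2)[:,:,::-1])
```

```text
(no output)
```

View pics/c8.png

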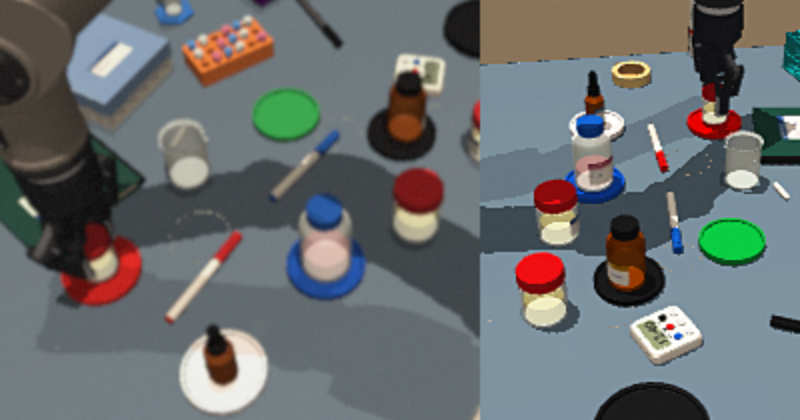

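The jar is upright over red (100,265), amber is in black, pink is in blue, and green is empty. Release, then regrasp the dropper.

jog_arm:
  deltas:
    - [0, 0, -0.0045, 0, 0, 0, 0]
    - [0, 0, 0, 0, 0, 0, 0]
    - [0, 0, 0, 0, 0, 0, 0.6]
    - [0, 0, 0, 0, 0, 0, 0.75]
    - [0, 0, 0, 0, 0, 0, 1]
    - [0, 0, 0, 0, 0, 0, 1]
    - [0, 0, 0, 0, 0, 0, 1]
    - [0, 0, 0.03, 0, 0, 0, 1]
    - [0, 0, 0.05, 0, 0, 0, 1]
    - [0, 0, 0.048, 0, 0, 0, 1]

```text
t: 23.55
eef_pos: [0.6474, 0.158, 0.1754]
tool_rot: [-0.0, 0.99, 0.142, -0.001]
contact_force: [0.0, -0.2, 0.8]
gripper_width: 0.996
grasp_force: 0.0
```

jog_arm:
  deltas:
    - [-0.02, 0.002, 0, 0, 0, 0, 1]
    - [-0.035, 0.003, 0, 0, 0, 0, 1]
    - [-0.035, 0.003, 0, 0, 0, 0, 1]
    - [-0.035, 0.003, 0, 0, 0, 0, 1]
    - [-0.035, 0.003, 0, 0, 0, 0, 1]
    - [-0.025, 0.003, 0, 0, 0, 0, 1]
    - [-0.005, 0, 0, 0, 0, 0, 1]
    - [0, 0, 0, 0, 0, 0, 1]

```text
t: 24.35
eef_pos: [0.4579, 0.1751, 0.1749]
tool_rot: [0.0, 0.99, 0.142, 0.0]
contact_force: [1.1, -0.2, -0.3]
gripper_width: 1.001
grasp_force: 0.0
```

Run:
```python
from m import *
a=load("s8.png");b=load("s8b.png");print(bot.get_obs()["eef_pos"])
for c,bx in((a,(230,170,276,202)),(b,(295,215,337,246))): print(tray(c,"green",bx))
a=snap("scene","s9.png");b=snap("side","s9b.png")
p,q=cen(a,"red",(145,235,180,262)),cen(b,"red",(298,140,325,162));print(p[1],q[1],tri(a,p[0],b,q[0]))
```

```text
[0.45788547 0.17514274 0.17489344]
(array([ 0.62300638, -0.15029527]), np.float64(0.41975308641975306))
(array([ 0.61821232, -0.13659407]), np.float64(0.46511627906976744))
(145, 243, 35, 19) (301, 153, 13, 9) (array([0.64090231, 0.14954286, 0.05861722]), np.float64(0.011081883273180212))
```

jog_arm:
  deltas:
    - [0, 0, -0.03, 0, 0, 0, 1]
    - [0, 0, -0.03, 0, 0, 0, 1]
    - [0, 0, -0.03, 0, 0, 0, 1]
    - [0, 0, -0.02, 0, 0, 0, 1]
    - [0, 0, -0.007, 0, 0, 0, 1]
    - [0, 0, 0, 0, 0, 0, 1]
    - [0, 0, 0, 0, 0, 0, 0.5]
    - [0, 0, 0, 0, 0, 0, 0.2]
    - [0, 0, 0, 0, 0, 0, 0]
    - [0, 0, 0, 0, 0, 0, 0]
  newtons: 40

```text
t: 25.45
eef_pos: [0.4586, 0.1753, 0.0583]
tool_rot: [-0.0, 0.99, 0.141, 0.001]
contact_force: [-1.1, -1.4, 9.8]
gripper_width: 0.345
grasp_force: 38.6
```

jog_arm:
  deltas:
    - [0, 0, 0, 0, 0, 0, 0]
    - [0, 0, 0, 0, 0, 0, 0]
    - [0, 0, 0, 0, 0, 0, 0]
    - [0, 0, 0, 0, 0, 0, 0]

```text
t: 25.85
eef_pos: [0.4585, 0.1753, 0.0584]
tool_rot: [0.0, 0.99, 0.141, 0.001]
contact_force: [-0.8, -0.3, 4.2]
gripper_width: 0.341
grasp_force: 39.1
```

jog_arm:
  deltas:
    - [0, 0, 0.025, 0, 0, 0, 0]
    - [0, 0, 0.04, 0, 0, 0, 0]
    - [0, 0, 0.04, 0, 0, 0, 0]
    - [0, 0, 0.025, 0, 0, 0, 0]
    - [0.01, -0.02, 0, 0, 0, 0, 0]
    - [0.017, -0.034, 0, 0, 0, 0, 0]
    - [0.017, -0.034, 0, 0, 0, 0, 0]
    - [0.017, -0.034, 0, 0, 0, 0, 0]
    - [0.017, -0.034, 0, 0, 0, 0, 0]
    - [0.017, -0.034, 0, 0, 0, 0, 0]

```text
t: 26.85
eef_pos: [0.5534, -0.0164, 0.1879]
tool_rot: [0.0, 0.99, 0.141, 0.0]
contact_force: [0.3, 0.0, -0.8]
gripper_width: 0.341
grasp_force: 39.6
```

jog_arm:
  deltas:
    - [0.017, -0.034, 0, 0, 0, 0, 0]
    - [0.017, -0.034, 0, 0, 0, 0, 0]
    - [0.017, -0.034, 0, 0, 0, 0, 0]
    - [0.012, -0.023, 0, 0, 0, 0, 0]
    - [0.002, -0.003, 0, 0, 0, 0, 0]
    - [0, 0, -0.02, 0, 0, 0, 0]
    - [0, 0, -0.03, 0, 0, 0, 0]
    - [0, 0, -0.03, 0, 0, 0, 0]
    - [0, 0, -0.02, 0, 0, 0, 0]
    - [0, 0, -0.015, 0, 0, 0, 0]

```text
t: 27.85
eef_pos: [0.617, -0.1417, 0.0711]
tool_rot: [-0.001, 0.99, 0.142, -0.001]
contact_force: [-0.7, 0.2, -0.2]
gripper_width: 0.342
grasp_force: 39.6
```

jog_arm:
  deltas:
    - [0, 0, -0.01, 0, 0, 0, 0]
    - [0, 0, 0, 0, 0, 0, 0]
    - [0, 0, 0, 0, 0, 0, 0]

```text
t: 28.15
eef_pos: [0.6186, -0.1427, 0.0633]
tool_rot: [0.0, 0.99, 0.141, 0.001]
contact_force: [-0.2, 0.0, -0.2]
gripper_width: 0.346
grasp_force: 39.6
```

Run:
```python
from h import *
c=snap("scene","s10.png");d=snap("side","s10b.png")
im=cv2.hconcat([c["img"][130:340,110:350],d["img"][110:320,190:350]])
cv2.imwrite("pics/c10.png",cv2.resize(im,None,fx=2,fy=2)[:,:,::-1])
```

```text
(no output)
```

View pics/c10.png

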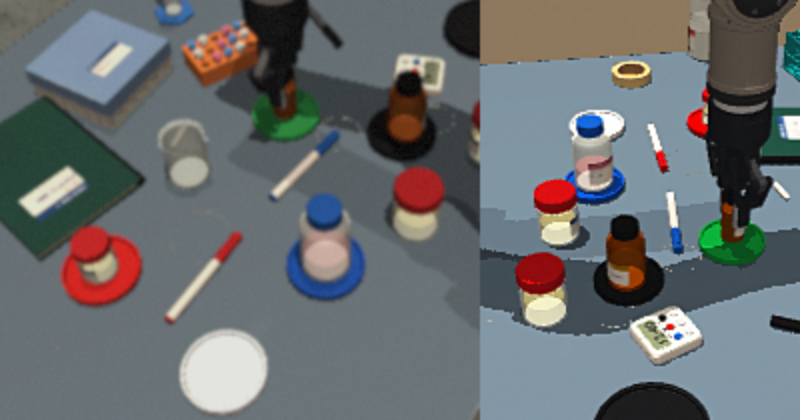

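The jar stands upright in red, white is empty again, and the dropper is upright over green (285,110). Release and check from above.

jog_arm:
  deltas:
    - [0, 0, -0.005, 0, 0, 0, 0]
    - [0, 0, 0, 0, 0, 0, 0]
    - [0, 0, 0, 0, 0, 0, 0.45]
    - [0, 0, 0, 0, 0, 0, 0.7]
    - [0, 0, 0, 0, 0, 0, 1]
    - [0, 0, 0, 0, 0, 0, 1]
    - [0, 0, 0, 0, 0, 0, 1]
    - [0, 0, 0.03, 0, 0, 0, 1]
    - [0, 0, 0.05, 0, 0, 0, 1]
    - [0, 0, 0.05, 0, 0, 0, 1]

```text
t: 29.25
eef_pos: [0.6173, -0.1427, 0.1883]
tool_rot: [-0.0, 0.99, 0.142, -0.001]
contact_force: [2.1, -0.6, 1.1]
gripper_width: 1.001
grasp_force: 0.0
```

jog_arm:
  deltas:
    - [-0.01, 0.01, 0.045, 0, 0, 0, 1]
    - [-0.025, 0.02, 0.045, 0, 0, 0, 1]
    - [-0.025, 0.02, 0.045, 0, 0, 0, 1]
    - [-0.03, 0.02, 0.02, 0, 0, 0, 1]
    - [-0.03, 0.03, 0, 0, 0, 0, 1]
    - [-0.03, 0.03, 0, 0, 0, 0, 1]
    - [-0.01, 0.02, 0, 0, 0, 0, 1]
    - [0, 0, 0, 0, 0, 0, 1]
    - [0, 0, 0, 0, 0, 0, 1]

```text
t: 30.15
eef_pos: [0.4628, 0.0033, 0.3343]
tool_rot: [0.0, 0.99, 0.142, 0.0]
contact_force: [0.0, 0.6, -0.1]
gripper_width: 0.995
grasp_force: 0.0
```

Run:
```python
from h import *
snap("wrist","w11.png");print(bot.get_obs()["eef_pos"],bot.get_obs()["t"])
```

```text
[0.46307277 0.00261932 0.3341247 ] 30.2
```

View pics/w11.png

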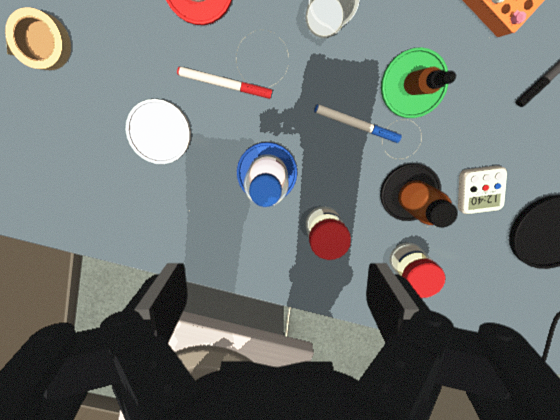

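All four look upright and centred: dropper (430,80) in green (415,83), amber (428,205) in black (410,192), and pink in blue (267,175). A numeric check of offsets before handing in.

Run:
```python
from m import *
w=load("w11.png")
a=snap("scene","s11.png");b=snap("side","s11b.png")
for n,bx in {"green":(375,40,460,125),"black":(375,155,425,225),"blue":(232,137,302,185)}.items(): print(n,tray(w,n,bx))
for n,col,x,y,z in (("ambercap","black",(425,195,462,232),(300,160,330,184),(250,217,278,232)),("teat","black",(430,65,460,92),(245,160,262,180),(308,196,330,215)),("pink","blue",(248,172,284,208),(260,225,286,245),(235,165,258,180)),("jar","red",None,(142,240,170,260),(296,150,325,162))):
    P=[(c,cen(c,col,k)) for c,k in((w,x),(a,y),(b,z)) if k and blob(c,col,k)[1]]
    print(n,[p[1][1] for p in P],[np.round(tri(P[0][0],P[0][1][0],q[0],q[1][0])[0],4) for q in P[1:]])
    if x: print(onplane(w,*P[0][1][0],.1 if n!="teat" else .09))
```

```text
green (array([ 0.61942707, -0.14720392]), np.float64(0.4028268551236749))
black (array([ 0.47764287, -0.20399667]), np.float64(0.37254901960784315))
blue (array([0.44368234, 0.01231856]), np.float64(0.3937007874015748))
ambercap [(426, 199, 31, 28), (308, 167, 13, 12), (255, 217, 15, 14)] [array([ 0.4748, -0.208 ,  0.0861]), array([ 0.4748, -0.2051,  0.0913])]
[ 0.47701656 -0.19961725  0.1       ]
teat [(430, 70, 25, 19), (247, 160, 10, 14), (313, 200, 8, 15)] [array([ 0.6184, -0.1471,  0.0771]), array([ 0.6171, -0.144 ,  0.0813])]
[ 0.61618669 -0.14023514  0.09      ]
pink [(250, 174, 31, 33), (263, 227, 18, 17), (238, 167, 13, 12)] [array([0.446 , 0.0116, 0.1061]), array([0.4445, 0.0118, 0.1037])]
[0.44448941 0.01149667 0.1       ]
jar [(143, 243, 27, 17), (301, 153, 13, 9)] [array([0.6466, 0.1552, 0.0587])]
```

Each container is centred in its tray to within a few mm.

```bash
python3 -c "
from station import bot
print(bot.hand_in())"
```

```text
the job is handed in; nothing more can be done
None
```

I handed the job in at about 30 s: all four containers stand upright in their own trays, let go and centred to within a few mm, and I never touched the beaker.

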